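Shim the pouring platform level

TASK

The hinged steel platform for pouring culture plates sits low at the corner that has the foot, the one nearest the robot. First lay the spirit level flat on the middle of the platform, lengthwise from the low edge to the hinge, and let go of it; then push the wedge, thin end first, along the bench under the foot until the bubble is centred between the two black marks, and leave it there with the foot resting on its slope. Leave everything else on the bench where it stands.

Things in the scene. Friction and masses are not known exactly. Their poses are not given: they have to be found in the camera images.
- platform: steel plate 200 x 180 x 10 mm, swinging freely on a hinge along one 180 mm edge. Origin: middle of the hinge axis, 50 to 58 mm above the bench. +x points from the low edge to the hinge (level when the plate is), y along the hinge, z normal to the plate, which spans x -190 to +10, y -90 to +90 mm, upper face at z = +12. It starts tipped about 0.08 rad, -x edge low, and loads the foot with 3 to 7 N.
- stand: the dark steel stand fixed to the bench that carries the hinge; it does not move. Origin: under the plate's centre, axes as the platform's when level. Hinge posts at x = +90, y = -100 and +100 mm; a bench bar under the hinge; a rest post at x = -30, y = -30 mm under the plate. None rises above the plate; the bench under the foot's side (y over +20, x under +60 mm) is free.
- platform_top (a point): centre of the platform's upper face (90 mm from the hinge axis along -x)
- foot (a point): lowest point of the platform's round steel foot, a stud 22 mm across with a ball end, under the low corner at x = -175, y = +60, z = -30 mm of the platform's frame; 6 to 14 mm above the bench at the start and 14 mm higher when the platform is level. A dark nut on the upper face marks it. The bench on the low side of it is free.
- level: aluminium spirit level, a bar 160 x 40 x 34 mm (x, y, z), about 0.3 kg, with a green vial along the middle of its top (up to 42 mm above its underside). Origin: centre of its underside; x runs along its length. It may lie either way round.
- bubble (a joint): angle in rad of the level's pale bubble: 0 = centred between the two black marks, 0.6 mm of travel per 0.001 rad, positive towards the level's +x end. It equals the slope of the level along its length (the bubble goes to the higher end), stops at 0.06 either way and settles within half a second.
- wedge: grey plastic wedge 190 long (x), 40 wide (y), 0.13 to 0.21 kg. Origin: centre of its underside. Thin end at x = +95 mm (3 mm thick); the slope rises evenly to 33 mm at x = -55 mm (1 in 5); from x = -55 to -95 an upright heel block, 40 wide and 50 tall, to grip across its width (two thirds of the weight is there: balance point at x = -50). It stays put under the foot when released.
- flask: a glass conical flask, 120 mm tall, base 82 mm across; bystander, origin at the centre of its underside
- packer: a flat grey plastic block 90 x 50 x 18 mm, not tapered: not the wedge; bystander, origin at the centre of its underside
- bottle: a capped bottle 70 mm across, 140 mm tall; bystander, origin at the centre of its underside
- cauliflower: a cauliflower about 120 mm across, 90 mm tall; bystander, origin at the centre of its underside
- onion: an onion 72 mm across, 78 mm tall; bystander, origin at the centre of its underside
- dishes: a stack of three round dishes, 92 mm across, 45 mm tall; bystander, origin at the centre of its underside

How it is judged:
By the outcome, as a careful person would: the job done as asked, in the order asked, and still so for the second after the job is handed in, with the robot touching nothing.
It also fails if it takes over 72 s, if anything falls off the work surface, if the arm or the gripper's body presses on something with over 40 N, if the wrist force passes 120 N, or if a joint passes its speed limit or range.

ROBOT

A 7-joint arm with a two-finger parallel gripper is mounted at the origin on the work surface. World frame = base frame: x ahead of the robot, y to its left, z up, the work surface at z = 0. Lengths are in m, angles in rad, forces in N, time in s.
With the tool pointing down it reaches from about 0.425 to 0.875 m from the base axis. Payload 8.4 kg.
Tool frame: the origin (TCP) lies on the mounting face of the last link; the fingertips stand 173 mm ahead of it and the grasp point (between the pads) lies 155 mm ahead of it; z points along the fingers, y is the line along which they close (so a half turn about z gives the same grasp; the last joint's range is limited). The gripper opens to 85 mm and grips with 20 to 120 N. Pads are 22 mm wide; open, the fingers measure 114 mm over their backs; the gripper's body (76 mm by 85 mm) begins 54 mm behind the grasp point. The pads swing forward as they close: fully open they stand 13 mm farther back than shut.
Start: joints at [1.141, 0.333, 0.04, 1.465, -0.013, 1.343, -0.059], TCP at [0.211, -0.615, 0.405] pointing down, gripper open.
Joint ranges: [-2.58, 2.58], [-0.38, 2.09], [-1.3, 1.39], [0.25, 2.4], [-1.5, 4.64], [0.08, 2.09], [-2.65, 2.65]. Speed limits (rad/s): [2.22, 2.22, 2.79, 2.79, 3.14, 3.14, 3.14].

INTERFACE

Orientations are given as [roll, pitch, yaw] about the fixed x, y, z axes, in that order (R = Rz(yaw) Ry(pitch) Rx(roll)).
In Python, from workcell import manip gives the robot as it stands.
- The arm moves only by the shell command python3 -m crank 'ROWS' [FORCE]. ROWS is JSON, a list of rows, each a list of 5 numbers: the shift along the world's x, y, z in mm, then the turn about the world's z in rad, then the finger opening in mm, from 0 to 85.4. In form: [[tx, ty, tz, roll, hand], ...]. A call has exactly 8 rows; each row is the pose to reach, as a shift and turn from the pose commanded when the call began; what a row does not reach only later rows make up. A row lasts 1/12 s, in which the tool goes at most 41.7 mm and 7.16 degrees, less where a joint would pass 70% of its speed; a pose out of reach is approached as far as the arm can. A call with a gripper value outside its range is refused whole. The fingers move at their own pace and stop on an object; FORCE is the grip in N (left out, the last holds). Time passes only in rows, so rows that repeat a pose let the fingers close, or fill a call up. It gives the time, the measured TCP pose, the force, the opening and the grip force at its end, in the units of the state.
- manip.read_state(): the state, without advancing time (a new reading comes with each control period).
- manip.grab_frame(name): name is "scene" or "side" or "wrist"; returns a dict with "color" (400x640x3 uint8, red, green, blue), "depth" (400x640 float32, m along the optical axis (not along the pixel's ray), 0 where there is no reading), "mtx" (3x3 intrinsics, pixels), "rvec" (rotation vector, rad) and "tvec" (3), from world to camera coordinates, as OpenCV has them; the wrist camera has in their place "mount" (4x4, takes a point from camera to tool coordinates, whose origin is the TCP and whose axes are the flange's). Camera axes: x right, y down, z forward; pixel columns grow to the right and rows downward; lengths in m; the calibration is good to about 2 mm. A picture is of the moment at which its call begins: read the wrist's pose just before it.
- manip.hand_in(): hands the job in; it is judged then, once.
Trained networks look in the newest picture that a camera, given by its name, has taken for a name from the list of things; names that differ only in an ending like _2 or _b are one class to them, and where a whole thing is asked for, a point or a joint stands for the part that bears it (a point fixed in the world has none). Each returns a list of dicts, best first, with "p" (0 to 1); they miss things now and then, are a little off and sometimes report something else, mostly with a low value. They report only what shows in the picture. A call takes as long as a camera call.
- manip.search_frame(camera, thing): "centre" ([x, y, z] in m, in world coordinates, good to about 4 mm: the middle of the surface that is visible of it).
- manip.trace(camera, thing): "mask" (400x640 bool, what is visible of it).
The state is a dict: "time_s": time; "joints": joint angles; "dq": joint speeds; "joint_torque": joint torques, N m; "tool_pos": TCP position; "tcp_rot": TCP orientation; "contact_force": force on the tool from outside, world axes, zero at the start; "torque": the same for the moment, N m; "width": finger opening in m; "finger_force": force on a finger pad.
Only numpy, scipy, OpenCV 4.12 (cv2) and the standard library are available. Lean on these libraries where they do the work, as an engineer would, in place of code of your own. Each camera call takes 0.05 s, during which the arm holds its last target. There are 200 camera calls.

## Working session

There is one attempt and no reset: what is moved stays moved. The work goes in short steps, Python scripts to look and compute and a shell command to move; the robot and the scene stay as the last step left them, time stands still between calls to the robot, and variables do not carry over. Pictures are saved under pics/ and viewed, at most 10 in all, crops included, and the job is handed in when it is done.

```bash
mkdir -p pics
cat > h.py <<'E'
import numpy as np, cv2
from workcell import manip
def cam(n):
    f=manip.grab_frame(n); return f
def w2c(f):
    R,_=cv2.Rodrigues(np.array(f["rvec"],float)); return R,np.array(f["tvec"],float).reshape(3)
def cloud(f):
    d=f["depth"]; K=f["mtx"]; v,u=np.indices(d.shape)
    P=np.stack([(u-K[0][2])/K[0][0]*d,(v-K[1][2])/K[1][1]*d,d],-1)
    if "mount" in f:
        from scipy.spatial.transform import Rotation as Ro
        s=f["st"]; M=np.array(f["mount"]); R=Ro.from_euler('xyz',s["tcp_rot"]).as_matrix()
        return (P@M[:3,:3].T+M[:3,3])@R.T+np.array(s["tool_pos"])
    R,t=w2c(f); return (P-t)@R
def wrist():
    s=manip.read_state(); f=manip.grab_frame("wrist"); f["st"]=s; return f
def save(f,n): cv2.imwrite("pics/"+n+".png",f["color"][:,:,::-1])
E
python3 - <<'E'
from h import *
fs={}
for c in ["scene","side"]:
    f=cam(c); fs[c]=f
    for th in ["platform","level","wedge","foot","flask","packer","bottle","cauliflower","onion","dishes","stand"]:
        r=manip.search_frame(c,th)
        print(c,th,[(np.round(q["centre"],3).tolist(),round(q["p"],2)) for q in r[:2]])
cv2.imwrite("pics/a.png",np.vstack([fs["scene"]["color"],fs["side"]["color"]])[:,:,::-1][:, :] if 0 else cv2.resize(np.vstack([fs["scene"]["color"],fs["side"]["color"]])[:,:,::-1],(480,600)))
save(fs["scene"],"scene0"); save(fs["side"],"side0")
s=manip.read_state(); print(s["tool_pos"],s["tcp_rot"],s["time_s"])
E
```

```text
scene platform [([0.579, 0.079, 0.058], 0.86)]
scene level [([0.516, 0.37, 0.033], 0.58)]
scene wedge [([0.482, -0.275, 0.023], 0.85)]
scene foot [([0.575, 0.079, 0.06], 0.83)]
scene flask [([0.788, -0.121, 0.047], 0.83)]
scene packer [([0.69, -0.297, 0.022], 0.86)]
scene bottle [([0.644, -0.424, 0.072], 0.77), ([0.577, 0.08, 0.062], 0.18)]
scene cauliflower [([0.712, 0.389, 0.061], 0.92)]
scene onion [([0.792, 0.053, 0.044], 0.8), ([0.586, 0.104, 0.058], 0.69)]
scene dishes [([0.386, 0.147, 0.046], 0.75)]
scene stand [([0.585, 0.104, 0.057], 0.89), ([0.792, 0.046, 0.044], 0.53)]
side platform [([0.559, 0.088, 0.057], 0.67), ([0.757, 0.067, 0.046], 0.19)]
side level [([0.482, 0.384, 0.034], 0.88)]
side wedge [([0.456, -0.26, 0.018], 0.85)]
side foot [([0.758, 0.067, 0.046], 0.63), ([0.559, 0.087, 0.058], 0.58)]
side flask [([0.763, -0.108, 0.046], 0.96)]
side packer [([0.67, -0.29, 0.018], 0.57)]
side bottle [([0.612, -0.412, 0.072], 0.68)]
side cauliflower [([0.654, 0.414, 0.068], 0.68)]
side onion [([0.754, 0.068, 0.043], 0.63)]
side dishes [([0.363, 0.166, 0.041], 0.78)]
side stand [([0.557, 0.13, 0.054], 0.82)]
[ 0.21109668 -0.61472826  0.40469806] [-3.14151716e+00 -1.59992089e-06  3.30756858e-01] 1.2
```

View pics/scene0.png

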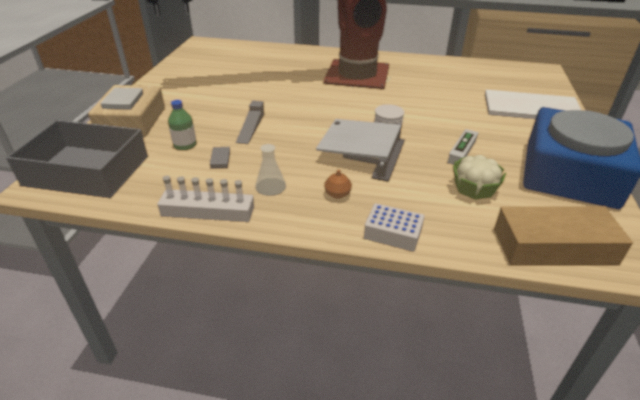

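View pics/side0.png

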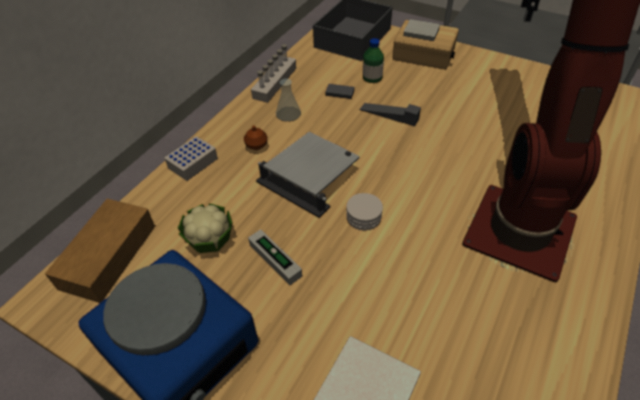

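The scene picture shows the plate with its nut at about (337,124), the wedge at (252,120) with its heel towards the robot, and the level at (464,147). In the side picture the nut is at (348,153), the wedge heel at (412,114) and the level at (275,255). The two cameras disagree by about 3 cm, so I'll check them against the wrist camera.

```bash
python3 - <<'E'
from h import *
for c in ["scene","side"]:
    f=cam(c); P=cloud(f); z=P[...,2]
    m=(f["depth"]>0)&(abs(z)<.06)&(P[...,0]>.3)&(P[...,0]<.9)&(abs(P[...,1])<.6)
    Q=P[m]; 
    for _ in range(6):
        A=np.c_[Q[:,:2],np.ones(len(Q))]; k=np.linalg.lstsq(A,Q[:,2],rcond=None)[0]; r=Q[:,2]-A@k; Q=Q[abs(r)<max(.004,1.5*r.std())]
    print(c,"plane",k.round(4),len(Q),r.std().round(4))
    # base plate: dark red pixels, low
    C=f["color"].astype(int); b=(C[...,0]>C[...,1]*2)&(P[...,2]<.05)&(f["depth"]>0)&(abs(P[...,0])<.25)&(abs(P[...,1])<.25)
    print("base",P[b].min(0).round(3),P[b].max(0).round(3),P[b].mean(0).round(3),b.sum())
E
python3 -m crank '[[40,30,5,0,85],[70,60,10,0,85],[100,90,15,0,85],[130,120,20,0,85],[160,150,25,0,85],[185,180,30,0,85],[210,210,40,0,85],[230,240,45,0,85]]' 40
```

```text
scene plane [-0.0007 -0.0013  0.0026] 31038 0.0014
time_s: 1.92
tool_pos: [0.4402, -0.3761, 0.4499]
tcp_rot: [3.141, -0.0, 0.331]
contact_force: [0.6, -1.2, -0.4]
width: 0.0849
finger_force: 0.0Traceback (most recent call last):
  File "<stdin>", line 11, in <module>
    return umr_minimum(a, axis, None, out, keepdims, initial, where)
ValueError: zero-size array to reduction operation minimum which has no identity
```

```bash
python3 -m crank '[[5,40,0,0,85],[10,80,0,0,85],[15,115,0,0,85],[15,115,0,0,85],[15,115,0,0,85],[15,115,0,0,85],[15,115,0,0,85],[15,115,0,0,85]]'
python3 - <<'E'
from h import *
f=wrist(); save(f,"w1"); P=cloud(f)
z=P[...,2];m=(f["depth"]>0)&(abs(z)<.02); print("table",np.median(z[m]),np.array(f["mount"]).round(3).tolist())
for th in ["wedge","packer"]:
    print(th,[(np.round(q["centre"],3).tolist(),round(q["p"],2)) for q in manip.search_frame("wrist",th)[:2]])
E
```

```text
time_s: 2.58
tool_pos: [0.4536, -0.2641, 0.4489]
tcp_rot: [-3.141, 0.0, 0.328]
contact_force: [-0.6, -0.6, -0.2]
width: 0.0853
finger_force: 0.0
table 1.0570655326030964e-05 [[-0.0, -0.945, -0.326, 0.085], [1.0, -0.0, -0.001, -0.0], [0.001, -0.326, 0.945, 0.031], [0.0, 0.0, 0.0, 1.0]]
wedge [([0.486, -0.278, 0.025], 0.56)]
packer [([0.49, 0.011, 0.055], 0.71)]
```

View pics/w1.png

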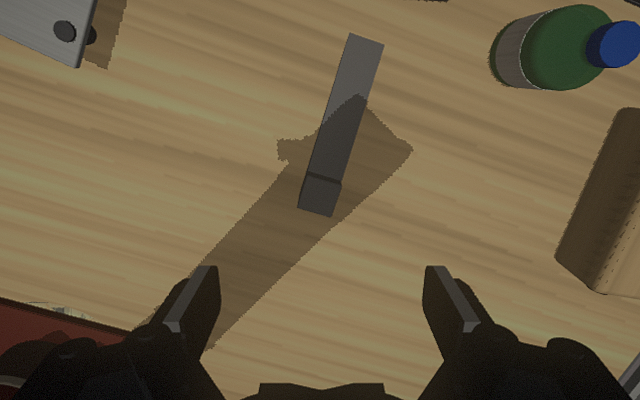

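The wrist picture agrees with the scene camera, so the side camera is the one that's off. The wedge runs from its heel at (320,197) to its thin end at (366,38), and the nut is at (65,31). Next I'll measure the wedge and then go and view the platform and level.

```bash
cat >> h.py <<'E'
def rect(Q):
    c,(w,h),a=cv2.minAreaRect((Q[:,:2]*1000).astype(np.float32)); 
    if w<h: w,h,a=h,w,a+90
    return np.round(c,1),round(w,1),round(h,1),round(a,1)
E
python3 - <<'E'
from h import *
f=wrist(); P=cloud(f)
m=manip.trace("wrist","wedge")[0]["mask"]; m=cv2.erode(m.astype(np.uint8),np.ones((3,3)))>0
z=P[...,2]; print(rect(P[m]),z[m].max())
t=m&(z>.046)&(z<.054); print("heel",rect(P[t]),np.median(z[t]))
t=m&(z>.046)&(z<.054)
s=m&(z<.034); print("slope",rect(P[s]))
Q=P[s]; A=np.c_[Q[:,:2],np.ones(len(Q))]; 
for _ in range(5):
    k=np.linalg.lstsq(A,Q[:,2],rcond=None)[0]; r=Q[:,2]-A@k; ok=abs(r)<.002; Q=Q[ok];A=A[ok]
print(k,np.hypot(*k[:2]),np.degrees(np.arctan2(-k[1],-k[0])))
E
python3 -m crank '[[5,40,0,0,85],[15,80,0,0,85],[20,120,0,0,85],[20,160,0,0,85],[20,200,0,0,85],[20,240,0,0,85],[20,280,0,0,85],[20,300,0,0,85]]'
python3 - <<'E'
from h import *
f=wrist(); save(f,"w2"); P=cloud(f)
for th in ["platform","level","foot","dishes"]:
    print(th,[(np.round(q["centre"],3).tolist(),round(q["p"],2)) for q in manip.search_frame("wrist",th)[:2]])
E
```

```text
(array([ 485.9, -265.2]), 187.4, 56.0, 1.7) 0.4181614959095513
heel (array([ 411.9, -274.6]), 39.0, 38.6, 1.4) 0.049918696471860174
slope (array([ 501.1, -272.9]), 157.7, 39.4, 1.2)
[-0.20025709 -0.00299424  0.11843551] 0.20027947771284016 0.8566202092212388
time_s: 3.5
tool_pos: [0.4734, 0.0423, 0.4496]
tcp_rot: [-3.141, -0.001, 0.336]
contact_force: [0.6, 0.8, 0.2]
width: 0.0848
finger_force: 0.0
platform [([0.55, 0.065, 0.061], 0.89)]
level [([0.486, 0.365, 0.029], 0.87)]
foot [([0.55, 0.065, 0.059], 0.9), ([0.495, 0.368, 0.041], 0.32)]
dishes [([0.369, 0.142, 0.046], 0.78)]
```

View pics/w2.png

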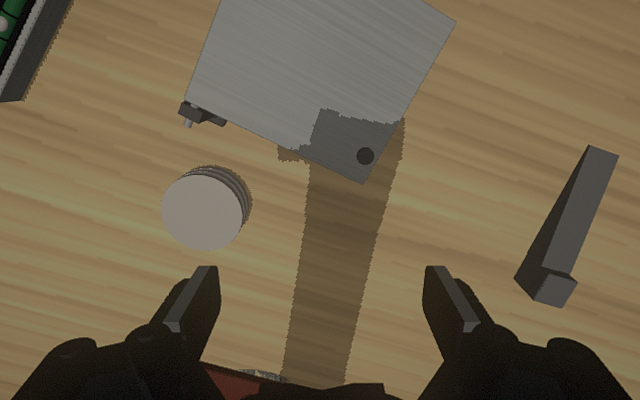

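The wrist picture shows the nut at (365,155), the near corner of the plate at (365,183) and a hinge post at (190,110). The hinge is therefore on the +y side and the low edge faces the wedge. Next I'll view the level.

```bash
python3 -m crank '[[5,40,5,0,85],[10,80,10,0,85],[15,120,15,0,85],[20,160,20,0,85],[25,190,20,0,85],[25,190,20,0,85],[25,190,20,0,85],[25,190,20,0,85]]'
cat > meas.py <<'E'
from h import *
def plat(f,P):
    m=manip.trace("wrist","platform")[0]["mask"]; m=cv2.erode(m.astype(np.uint8),np.ones((3,3)))>0
    m&=(P[...,2]>.03)&(P[...,2]<.09); Q=P[m]
    for _ in range(8):
        A=np.c_[Q[:,:2],np.ones(len(Q))]; k=np.linalg.lstsq(A,Q[:,2],rcond=None)[0]; r=Q[:,2]-A@k; Q=Q[abs(r)<max(.0025,2*r.std())]
    return Q,k
E
python3 - <<'E'
from meas import *
f=wrist(); save(f,"w3"); P=cloud(f)
Q,k=plat(f,P); print("plate",k,np.hypot(*k[:2]),np.degrees(np.arctan2(k[1],k[0])),rect(Q),cv2.boxPoints(cv2.minAreaRect((Q[:,:2]*1000).astype(np.float32))).round(0).tolist())
for th in ["level"]:
    r=manip.trace("wrist",th); m=r[0]["mask"]; m=cv2.erode(m.astype(np.uint8),np.ones((3,3)))>0
    print(rect(P[m]),P[m][:,2].max()); t=m&(P[...,2]>.03)&(P[...,2]<.05); print(rect(P[t]),np.median(P[t][:,2]))
C=f["color"].astype(int); print(manip.read_state()["time_s"])
E
```

```text
time_s: 4.42
tool_pos: [0.4999, 0.2256, 0.4686]
tcp_rot: [3.141, 0.001, 0.328]
contact_force: [-0.2, -0.3, -1.1]
width: 0.0847
finger_force: 0.0
plate [0.01052928 0.08061497 0.04540556] 0.08129968321335568 82.55861088203584 (array([561.8,  77.9]), 198.1, 177.3, 82.0) [[460.0, -8.0], [636.0, -32.0], [663.0, 164.0], [488.0, 188.0]]
(array([519.8, 354.5]), 220.5, 84.3, 141.9) 0.43778257541190074
(array([495.2, 373.2]), 157.3, 38.8, 161.0) 0.03544602847430467
4.5667
```

View pics/w3.png

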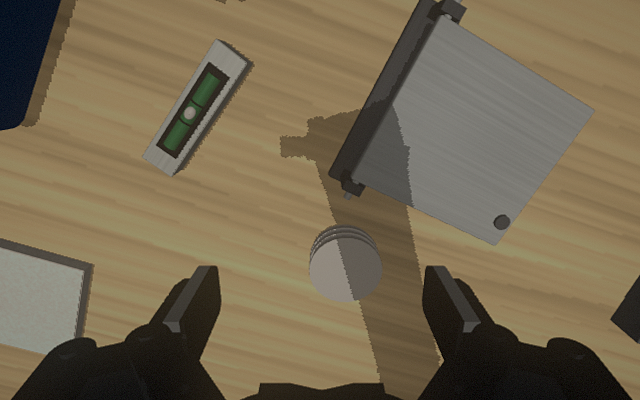

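The third wrist picture shows the level at about (200,107) with its vial, the plate's hinge edge on the left of the plate, and the nut at (502,222). By my measurements the plate is centred at (562,78) with its +x direction at 82.3° and a slope of 0.081. The level is centred at (495,373) with its axis at 161°. I'll move above the level, turned to suit the grasp, and check again.

```bash
python3 -m crank '[[0,30,-20,-0.12,70],[0,60,-40,-0.24,70],[-3,90,-60,-0.36,70],[-6,120,-80,-0.48,70],[-6,143,-100,-0.6,70],[-6,143,-130,-0.662,70],[-6,143,-150,-0.662,70],[-6,143,-150,-0.662,70]]'
python3 - <<'E'
from h import *
f=wrist(); s=f["st"]; save(f,"w4"); P=cloud(f); print(s["joints"],s["tool_pos"],s["tcp_rot"])
m=manip.trace("wrist","level")[0]["mask"]; m=cv2.erode(m.astype(np.uint8),np.ones((3,3)))>0
t=m&(P[...,2]>.025)&(P[...,2]<.05); print(rect(P[t]),np.median(P[t][:,2]))
t=m&(P[...,2]>.025)&(P[...,2]<.037); print(rect(P[t]),np.median(P[t][:,2]))
print(manip.search_frame("wrist","level")[:1])
E
```

```text
time_s: 5.23
tool_pos: [0.4935, 0.3693, 0.3177]
tcp_rot: [3.141, -0.0, -0.335]
contact_force: [-1.0, -0.3, -1.3]
width: 0.0699
finger_force: 0.0
[-0.62963568  0.3281047  -0.10448832  1.65391533  0.0369547   1.16178637
 -2.6494261 ] [0.49349025 0.36930887 0.31774941] [ 3.14119050e+00 -1.07122505e-04 -3.35329692e-01]
(array([494. , 373.9]), 158.8, 39.0, 161.0) 0.03544876108124717
(array([494. , 373.9]), 158.8, 39.0, 161.0) 0.03439388907129487
[{'centre': [0.5021, 0.3688, 0.0336], 'p': 0.64}]
```

View pics/w4.png

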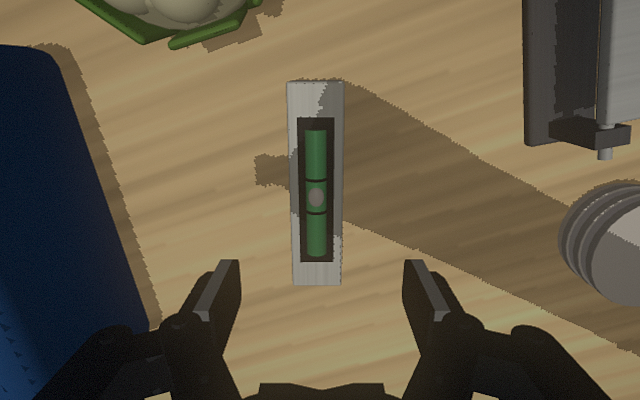

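The level sits squarely in view at (316,185) and is confirmed at (494,374) with its top at 34 mm. Joint 7 is at its limit, though, so I'll turn half a turn the other way, which is the same grasp.

```bash
python3 -m crank '[[0,0,0,0.12,70],[0,0,0,0.24,70],[0,0,0,0.36,70],[0,0,0,0.48,70],[0,0,0,0.6,70],[0,0,0,0.72,70],[0,0,0,0.84,70],[0,0,0,0.96,70]]'
python3 -m crank '[[0,0,0,0.12,70],[0,0,0,0.24,70],[0,0,0,0.36,70],[0,0,0,0.48,70],[0,0,0,0.6,70],[0,0,0,0.72,70],[0,0,0,0.84,70],[0,0,0,0.96,70]]'
python3 -m crank '[[0,0,0,0.12,70],[0,0,0,0.24,70],[0,0,0,0.36,70],[0,0,0,0.48,70],[0,0,0,0.6,70],[0,0,0,0.72,70],[0,0,0,0.84,70],[0,0,0,0.96,70]]'
python3 -m crank '[[0,0,-20,0.12,70],[0,0,-40,0.24,70],[0,0,-60,0.26,70],[0,0,-80,0.26,70],[0,0,-90,0.26,70],[0,0,-90,0.26,70],[0,0,-90,0.26,70],[0,0,-90,0.26,70]]'
python3 -c "
from h import *
s=manip.read_state();print(s['joints'],s['tool_pos'],s['tcp_rot'])"
```

```text
time_s: 6.05
tool_pos: [0.4941, 0.3693, 0.3215]
tcp_rot: [-3.141, -0.003, 0.634]
contact_force: [0.1, -1.0, -0.1]
width: 0.0703
finger_force: 0.0
time_s: 6.72
tool_pos: [0.4941, 0.3693, 0.3216]
tcp_rot: [3.139, -0.002, 1.594]
contact_force: [-0.3, -0.3, -0.2]
width: 0.0699
finger_force: 0.0
time_s: 7.38
tool_pos: [0.4942, 0.3692, 0.3218]
tcp_rot: [3.138, 0.001, 2.554]
contact_force: [-0.1, -0.6, 0.2]
width: 0.0699
finger_force: 0.0
time_s: 8.05
tool_pos: [0.4938, 0.3704, 0.2312]
tcp_rot: [3.139, 0.001, 2.808]
contact_force: [-0.4, 0.3, -0.2]
width: 0.0697
finger_force: 0.0
[-0.26278712  0.47691679 -0.57278454  1.70925847  0.29284517  1.03920229
  0.30325482] [0.49383436 0.37042212 0.23117968] [3.13928633e+00 1.18568730e-03 2.80812336e+00]
```

```bash
python3 -m crank '[[1,3,-15,0,70],[1,3,-35,0,70],[1,3,-54,0,70],[1,3,-54,0,70],[1,3,-54,0,35],[1,3,-54,0,35],[1,3,-54,0,35],[1,3,-54,0,35]]' 30
python3 -m crank '[[0,0,0,0,35],[0,0,20,0,35],[0,0,50,0,35],[0,0,85,0,35],[0,0,100,0,35],[0,0,100,0,35],[0,0,100,0,35],[0,0,100,0,35]]' 30
python3 - <<'E'
from h import *
f=wrist(); s=f["st"]; P=cloud(f); save(f,"w5"); print(s["tool_pos"],s["tcp_rot"])
m=manip.trace("wrist","level")[0]["mask"]; m=cv2.erode(m.astype(np.uint8),np.ones((3,3)))>0
zz=P[m][:,2]; h=np.median(zz); t=m&(abs(P[...,2]-h)<.012); print(h,rect(P[t]))
Q=P[t]; A=np.c_[Q[:,:2],np.ones(len(Q))]; print(np.linalg.lstsq(A,Q[:,2],rcond=None)[0])
E
```

```text
time_s: 8.72
tool_pos: [0.4945, 0.3739, 0.1767]
tcp_rot: [3.14, 0.001, 2.809]
contact_force: [-0.3, 0.3, 4.4]
width: 0.0397
finger_force: 32.8
time_s: 9.38
tool_pos: [0.4937, 0.3727, 0.2737]
tcp_rot: [-3.14, -0.001, 2.809]
contact_force: [0.8, -0.7, -3.8]
width: 0.0396
finger_force: 32.1
[0.49369636 0.3727133  0.27372952] [-3.13970623e+00 -8.72278555e-04  2.80864273e+00]
0.1321448559346211 (array([472.6, 380.8]), 117.2, 40.0, 161.0)
[ 0.03246462 -0.01376664  0.12350968]
```

```bash
python3 -m crank '[[0,-15,20,-0.12,35],[5,-45,30,-0.24,35],[12,-80,30,-0.36,35],[20,-115,30,-0.48,35],[28,-150,30,-0.6,35],[36,-180,30,-0.72,35],[44,-210,30,-0.84,35],[52,-240,30,-0.96,35]]'
python3 -m crank '[[8,-25,0,-0.12,35],[14,-45,0,-0.24,35],[16,-55,-10,-0.36,35],[16,-55,-20,-0.413,35],[16,-55,-30,-0.413,35],[16,-55,-30,-0.413,35],[16,-55,-30,-0.413,35],[16,-55,-30,-0.413,35]]'
python3 - <<'E'
from meas import *
f=wrist(); s=f["st"]; P=cloud(f); print(s["tool_pos"],s["tcp_rot"],s["contact_force"])
m=manip.trace("wrist","level")[0]["mask"]; m=cv2.erode(m.astype(np.uint8),np.ones((3,3)))>0
h=np.median(P[m][:,2]); t=m&(abs(P[...,2]-h)<.015); print(h,rect(P[t]))
Q=P[t]; A=np.c_[Q[:,:2],np.ones(len(Q))]; print(np.linalg.lstsq(A,Q[:,2],rcond=None)[0])
E
```

```text
time_s: 10.15
tool_pos: [0.5458, 0.1315, 0.3039]
tcp_rot: [-3.14, -0.0, 1.843]
contact_force: [0.6, 0.2, -2.7]
width: 0.0395
finger_force: 32.2
time_s: 10.82
tool_pos: [0.562, 0.079, 0.2751]
tcp_rot: [-3.141, -0.0, 1.438]
contact_force: [0.3, -0.9, -2.9]
width: 0.0396
finger_force: 32.1
[0.56197544 0.07903731 0.27512552] [-3.14116630e+00 -2.29512929e-04  1.43842250e+00] [ 0.34035892 -0.878694   -2.93796402]
0.13362914378413693 (array([566. , 102.9]), 116.9, 39.7, 82.7)
[-0.00752724 -0.03650408  0.14306322]
```

```bash
python3 -m crank '[[0,-1,-8,0,35],[0,-1,-16,0,35],[0,-1,-22,0,35],[0,-1,-26,0,35],[0,-1,-29,0,35],[0,-1,-31,0,35],[0,-1,-31,0,35],[0,-1,-31,0,35]]' 25
python3 -m crank '[[0,0,-1,0,35],[0,0,-1,0,35],[0,0,-2,0,35],[0,0,-2,0,35],[0,0,-3,0,35],[0,0,-3,0,35],[0,0,-3,0,35],[0,0,-3,0,35]]' 20
```

```text
time_s: 11.58
tool_pos: [0.5621, 0.0774, 0.2442]
tcp_rot: [-3.142, -0.0, 1.436]
contact_force: [-0.9, 0.0, -3.7]
width: 0.0394
finger_force: 32.3
time_s: 12.25
tool_pos: [0.5621, 0.0773, 0.2412]
tcp_rot: [-3.142, -0.0, 1.436]
contact_force: [-0.5, 0.1, -2.9]
width: 0.0395
finger_force: 32.2
```

```bash
python3 -m crank '[[0,0,-1,0,35],[0,0,-1,0,35],[0,0,-2,0,35],[0,0,-2,0,35],[0,0,-3,0,35],[0,0,-3,0,35],[0,0,-3,0,35],[0,0,-3,0,35]]' 20
python3 -m crank '[[0,0,-1,0,35],[0,0,-1,0,35],[0,0,-2,0,35],[0,0,-2,0,35],[0,0,-2,0,35],[0,0,-2,0,35],[0,0,-2,0,35],[0,0,-2,0,35]]' 20
```

```text
time_s: 12.92
tool_pos: [0.5622, 0.077, 0.2382]
tcp_rot: [3.141, 0.0, 1.435]
contact_force: [-0.7, -3.1, 1.5]
width: 0.0397
finger_force: 33.0
time_s: 13.58
tool_pos: [0.5622, 0.0774, 0.2362]
tcp_rot: [3.141, -0.0, 1.436]
contact_force: [0.3, -3.6, 2.3]
width: 0.0395
finger_force: 33.0
```

```bash
python3 -m crank '[[0,0,-1,0,35],[0,0,-1,0,35],[0,0,-2,0,35],[0,0,-2,0,35],[0,0,-2,0,35],[0,0,-2,0,42],[0,0,-2,0,44],[0,0,-2,0,50]]' 20
python3 -m crank '[[0,0,-2,0,70],[0,0,-2,0,70],[0,0,-2,0,70],[0,0,20,0,70],[0,0,50,0,70],[0,0,90,0,70],[0,0,130,0,70],[0,0,130,0,70]]' 20
python3 - <<'E'
from meas import *
f=wrist(); s=f["st"]; P=cloud(f); print(s["tool_pos"],s["tcp_rot"]); save(f,"w6")
m=manip.trace("wrist","level")[0]["mask"]; m=cv2.erode(m.astype(np.uint8),np.ones((3,3)))>0
h=np.median(P[m][:,2]); t=m&(abs(P[...,2]-h)<.02); print(h,rect(P[t]))
Q,k=plat(f,P); print("plate",k,rect(Q))
print(manip.trace("wrist","bubble")[0]["p"])
E
```

```text
time_s: 14.25
tool_pos: [0.5617, 0.078, 0.2338]
tcp_rot: [-3.141, -0.0, 1.437]
contact_force: [-0.7, 0.0, -0.4]
width: 0.0501
finger_force: 0.0
time_s: 14.92
tool_pos: [0.5637, 0.078, 0.3725]
tcp_rot: [3.131, -0.003, 1.436]
contact_force: [1.7, 0.6, 1.6]
width: 0.0701
finger_force: 0.0
[0.56372582 0.07798582 0.37251643] [ 3.13054393 -0.00331417  1.43583778]
0.09609919129332606 (array([563.5,  80.8]), 158.8, 39.8, 82.4)
plate [0.01060777 0.08074591 0.04544644] (array([561.9,  77.7]), 197.4, 177.6, 82.0)
0.56
```

View pics/w6.png

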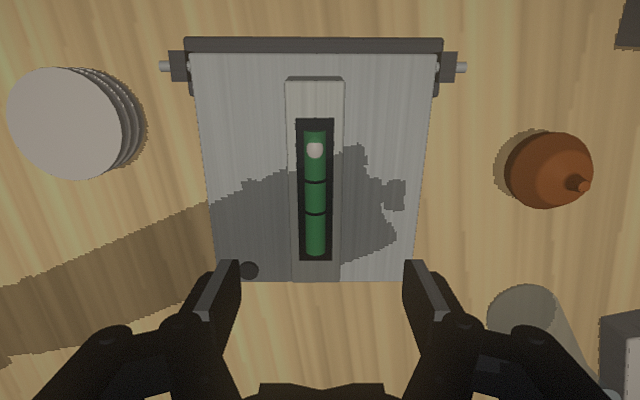

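The level lies flat, lengthwise on the middle of the plate. Its bubble is at (315,149), towards the hinge end, and the marks are at rows 182 and 213. Now the wedge.

```bash
python3 -m crank '[[-10,-30,0,-0.12,80],[-22,-60,0,-0.24,80],[-34,-90,0,-0.36,80],[-46,-120,0,-0.48,80],[-58,-150,0,-0.6,80],[-70,-180,0,-0.72,80],[-82,-210,0,-0.84,80],[-94,-240,0,-0.96,80]]' 60
python3 -m crank '[[-14,-30,-10,-0.12,80],[-28,-60,-20,-0.24,80],[-40,-90,-30,-0.36,80],[-56,-110,-40,-0.455,80],[-56,-112,-50,-0.455,80],[-56,-112,-60,-0.455,80],[-56,-112,-60,-0.455,80],[-56,-112,-60,-0.455,80]]'
python3 - <<'E'
from h import *
f=wrist(); s=f["st"]; P=cloud(f); print(s["tool_pos"],s["tcp_rot"],s["joints"])
m=manip.trace("wrist","wedge")[0]["mask"]; m=cv2.erode(m.astype(np.uint8),np.ones((3,3)))>0
z=P[...,2]; t=m&(z>.046)&(z<.054); print("heel",rect(P[t]),t.sum()); t=m&(z<.034)&(z>.003); print(rect(P[t]))
E
```

```text
time_s: 15.78
tool_pos: [0.4668, -0.1639, 0.3625]
tcp_rot: [-3.14, 0.002, 0.47]
contact_force: [1.2, -0.2, 0.9]
width: 0.0799
finger_force: 0.0
time_s: 16.45
tool_pos: [0.4124, -0.2734, 0.3031]
tcp_rot: [-3.14, 0.002, 0.024]
contact_force: [0.5, -0.8, 0.5]
width: 0.0799
finger_force: 0.0
[ 0.41243598 -0.27338406  0.30308575] [-3.14014931e+00  1.91747323e-03  2.36475652e-02] [ 0.39569772  0.10141125  0.10584358  1.96534984 -0.01246909  1.07781034
 -1.04022145]
heel (array([ 411.7, -275.4]), 39.1, 38.5, 2.1) 3206
(array([ 485.6, -273.4]), 110.1, 39.4, 1.3)
```

```bash
python3 -m crank '[[-1,-2,-30,0,80],[-1,-2,-60,0,80],[-1,-2,-90,0,80],[-1,-2,-110,0,80],[-1,-2,-118,0,80],[-1,-2,-118,0,80],[-1,-2,-118,0,35],[-1,-2,-118,0,35]]' 60
python3 -m crank '[[0,0,0,0,35],[0,0,0,0,35],[0,0,0,0,35],[0,0,0,0,35],[0,0,5,0,35],[0,0,15,0,35],[0,0,30,0,35],[0,0,30,0,35]]' 60
```

```text
time_s: 17.22
tool_pos: [0.412, -0.2769, 0.1878]
tcp_rot: [3.14, -0.002, 0.021]
contact_force: [-0.5, -0.2, -0.5]
width: 0.058
finger_force: 0.0
time_s: 17.88
tool_pos: [0.4119, -0.2773, 0.2192]
tcp_rot: [3.14, -0.004, 0.021]
contact_force: [0.9, 0.3, -1.5]
width: 0.0391
finger_force: 60.4
```

```bash
python3 -m crank '[[5,0,10,0.12,35],[10,5,10,0.24,35],[15,10,10,0.36,35],[20,15,10,0.48,35],[25,22,10,0.6,35],[30,30,10,0.72,35],[35,37,10,0.84,35],[40,45,10,0.96,35]]'
python3 -m crank '[[4,10,0,0.12,35],[8,20,0,0.24,35],[10,30,0,0.36,35],[11,32,0,0.455,35],[11,32,0,0.455,35],[11,32,0,0.455,35],[11,32,0,0.455,35],[11,32,0,0.455,35]]'
python3 - <<'E'
from meas import *
f=wrist(); s=f["st"]; P=cloud(f); print(s["tool_pos"],s["tcp_rot"]); save(f,"w7")
m=manip.trace("wrist","wedge")[0]["mask"]; m=cv2.erode(m.astype(np.uint8),np.ones((3,3)))>0
m&=(P[...,2]<.075)&(P[...,2]>0); print("wedge",rect(P[m]))
Q=P[m]; A=np.c_[Q[:,:2],np.ones(len(Q))]
for _ in range(5):
    k=np.linalg.lstsq(A,Q[:,2],rcond=None)[0]; r=Q[:,2]-A@k; ok=abs(r)<.003; Q=Q[ok];A=A[ok]
print(k,rect(Q),Q[:,2].min())
Q,k=plat(f,P); print("plate",k,rect(Q))
# nut: dark disc on the plate
g=f["color"].max(2); t=(g<75)&(abs(P[...,2]-(P[...,0]*k[0]+P[...,1]*k[1]+k[2]))<.012)&(np.hypot(P[...,0]-.491,P[...,1]-.002)<.02); print("nut",P[t].mean(0),t.sum())
E
```

```text
time_s: 18.55
tool_pos: [0.4512, -0.2314, 0.2262]
tcp_rot: [3.141, 0.0, 0.986]
contact_force: [-1.0, 0.0, -2.5]
width: 0.0391
finger_force: 60.3
time_s: 19.22
tool_pos: [0.4619, -0.2001, 0.2262]
tcp_rot: [3.142, 0.0, 1.433]
contact_force: [-0.1, -0.9, -1.6]
width: 0.0392
finger_force: 60.4
[ 0.46188066 -0.20014837  0.22615591] [3.14157613e+00 2.30768859e-04 1.43271583e+00]
wedge (array([ 471. , -137.6]), 91.4, 40.2, 82.4)
[-0.0282025  -0.20100251  0.04789841] (array([ 471. , -137.6]), 91.4, 40.2, 82.4) 0.05108339683594207Traceback (most recent call last):
  File "<stdin>", line 9, in <module>
  File "meas.py", line 3, in plat
    m=manip.trace("wrist","platform")[0]["mask"]; m=cv2.erode(m.astype(np.uint8),np.ones((3,3)))>0
      ~~~~~~~~~~~~~~~~~~~~~~~~~~~~~~~^^^
IndexError: list index out of range
```

View pics/w7.png

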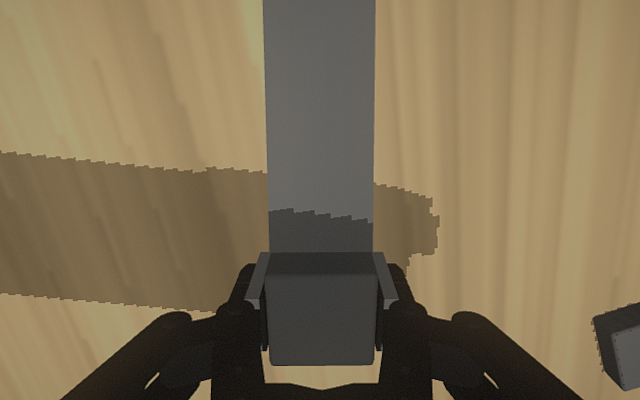

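The wedge is held level, heel at (318,315), lined up with the push direction and clear of the platform. I'll lower it to the bench and push.

```bash
python3 -m crank '[[2,0,-15,0,35],[2,0,-28,0,35],[2,0,-34,0,35],[2,0,-38,0,35],[2,0,-38,0,35],[2,0,-38,0,35],[2,0,-38,0,35],[2,0,-38,0,35]]'
python3 -m crank '[[1,10,0,0,35],[3,20,0,0,35],[4,30,0,0,35],[5,40,0,0,35],[7,50,0,0,35],[8,60,0,0,35],[8,60,0,0,35],[8,60,0,0,35]]'
python3 -m crank '[[1,6,0,0,35],[2,12,0,0,35],[2,18,0,0,35],[3,24,0,0,35],[4,30,0,0,35],[5,36,0,0,35],[6,42,0,0,35],[6,42,0,0,35]]'
```

```text
time_s: 20.03
tool_pos: [0.4641, -0.1997, 0.1884]
tcp_rot: [3.141, 0.0, 1.436]
contact_force: [0.1, 1.0, -1.9]
width: 0.0392
finger_force: 60.6
time_s: 20.7
tool_pos: [0.4722, -0.1389, 0.1881]
tcp_rot: [-3.142, -0.0, 1.437]
contact_force: [-0.3, -0.4, -1.5]
width: 0.0394
finger_force: 60.6
time_s: 21.37
tool_pos: [0.4781, -0.0979, 0.1882]
tcp_rot: [3.141, 0.001, 1.435]
contact_force: [-0.1, -1.2, -3.3]
width: 0.0396
finger_force: 60.5
```

Run:
```python
from h import *
f=cam("scene"); P=cloud(f)
m=manip.trace("scene","platform")[0]["mask"]; m=cv2.erode(m.astype(np.uint8),np.ones((3,3)))>0
m&=(P[...,2]>.03)&(P[...,2]<.09); Q=P[m]
for _ in range(10):
    A=np.c_[Q[:,:2],np.ones(len(Q))]; k=np.linalg.lstsq(A,Q[:,2],rcond=None)[0]; r=Q[:,2]-A@k; Q=Q[abs(r)<max(.0025,2*r.std())]
print("scene plate",k,len(Q)); print(manip.read_state()["tool_pos"],manip.read_state()["contact_force"])
w=wrist(); PW=cloud(w); print(PW[2,320],PW[100,320])
```

```text
scene plate [0.00174788 0.03610499 0.06021732] 948
[ 0.47811118 -0.09788858  0.18813702] [ 0.22543091 -1.0892385  -3.16808619]
[0.49234747 0.0014878  0.06194153] [ 0.48873909 -0.02365968  0.02270779]
```

```bash
python3 -m crank '[[1,5,0,0,35],[1,10,0,0,35],[2,15,0,0,35],[3,20,0,0,35],[3,24,0,0,35],[4,27,0,0,35],[4,27,0,0,35],[4,27,0,0,35]]'
python3 -m crank '[[0,0,0,0,44],[0,0,0,0,50],[0,0,0,0,70],[0,0,0,0,70],[0,0,20,0,70],[0,-20,50,0,70],[0,-20,90,0,70],[0,-20,110,0,70]]'
cat > bub.py <<'E'
from meas import *
import sys
f=wrist(); s=f["st"]; P=cloud(f); save(f,sys.argv[1]); print(s["time_s"],s["tool_pos"],s["tcp_rot"])
Q,k=plat(f,P); d=np.array([.134,.991]); print("plate slope",k,k[:2]@d)
L=manip.trace("wrist","level")[0]["mask"]; C=f["color"].astype(int)
g=L&(C[...,1]>C[...,0]*1.4)&(C[...,1]>50); ys,xs=np.where(g); y0,y1,x0,x1=ys.min(),ys.max(),xs.min(),xs.max(); print("vial box",x0,x1,y0,y1)
box=np.zeros_like(L); box[y0:y1+1,x0:x1+1]=1
b=box&(C.min(2)>105); print("bubble px",np.argwhere(b).mean(0),b.sum(),P[b].mean(0))
dk=box&(C.max(2)<50)
xc=(x0+x1)//2; rows=[y for y in range(y0,y1) if C[y,xc-4:xc+5].max()<75 or (C[y,xc-7:xc-4].max()<70)]; print("dark rows",rows)
cv2.imwrite("pics/c_"+sys.argv[1]+".png",cv2.resize(f["color"][max(0,y0-15):y1+15,max(0,x0-40):x1+40,::-1],None,fx=4,fy=4,interpolation=cv2.INTER_CUBIC)[:600])
W=manip.trace("wrist","wedge")
if W:
    m=cv2.erode(W[0]["mask"].astype(np.uint8),np.ones((3,3)))>0; t=m&(P[...,2]>.046)&(P[...,2]<.054); print("heel",rect(P[t]))
E
python3 bub.py w8
```

```text
time_s: 22.18
tool_pos: [0.4818, -0.071, 0.188]
tcp_rot: [-3.141, 0.0, 1.435]
contact_force: [-1.4, -2.9, -2.6]
width: 0.0392
finger_force: 60.5
time_s: 22.85
tool_pos: [0.4827, -0.0915, 0.3021]
tcp_rot: [3.138, 0.0, 1.434]
contact_force: [1.5, -0.4, 0.5]
width: 0.0701
finger_force: 0.0
22.85 [ 0.48271246 -0.09149854  0.30208502] [3.13781579e+00 2.88386803e-05 1.43449219e+00]Traceback (most recent call last):
  File "bub.py", line 4, in <module>
    Q,k=plat(f,P); d=np.array([.134,.991]); print("plate slope",k,k[:2]@d)
        ~~~~^^^^^
  File "meas.py", line 3, in plat
    m=manip.trace("wrist","platform")[0]["mask"]; m=cv2.erode(m.astype(np.uint8),np.ones((3,3)))>0
      ~~~~~~~~~~~~~~~~~~~~~~~~~~~~~~~^^^
IndexError: list index out of range
```

```bash
python3 -m crank '[[0,0,25,0,70],[20,30,30,0,70],[40,60,30,0,70],[65,90,30,0,70],[75,110,30,0,70],[75,110,30,0,70],[75,110,30,0,70],[75,110,30,0,70]]'
python3 bub.py w9
```

```text
time_s: 23.62
tool_pos: [0.5567, 0.0189, 0.3273]
tcp_rot: [-3.14, 0.001, 1.436]
contact_force: [-0.1, -0.8, 0.0]
width: 0.07
finger_force: 0.0
23.6167 [0.55670852 0.0189125  0.32731704] [-3.14012132e+00  5.37358391e-04  1.43574516e+00]
plate slope [0.00038553 0.00741123 0.06363222] 0.0073961915746531505
vial box 302 331 13 202
bubble px [107.57700651 316.65292842] 461 [0.56396637 0.08569399 0.10794156]
dark rows [88, 89, 90, 91, 92, 137, 138, 139, 140, 141, 201]
heel (array([487.3, -72. ]), 39.7, 31.5, 81.9)
```

The bubble is at row 107.6, between the marks at rows 90 and 139 (middle 114.5). That is still about 6 mrad too low on the foot side, so the wedge needs about 5.5 mm more. I'll grip the heel again and nudge it.

```bash
python3 -m crank '[[-25,-35,0,0,70],[-50,-70,0,0,70],[-75,-90,0,0,70],[-75,-90,-30,0,70],[-75,-90,-70,0,70],[-75,-90,-110,0,70],[-75,-90,-130,0,70],[-75,-90,-140,0,70]]'
python3 -m crank '[[0,0,0,0,70],[0,0,0,0,35],[0,0,0,0,35],[0,0,0,0,35],[0,0,0,0,35],[0,0,0,0,35],[0,0,0,0,35],[0,0,0,0,35]]' 40
python3 -m crank '[[0,2,0,0,35],[0,3.5,0,0,35],[1,5.5,0,0,35],[1,5.5,0,0,35],[1,5.5,0,0,35],[1,5.5,0,0,44],[1,5.5,0,0,50],[1,5.5,0,0,70]]'
python3 -m crank '[[0,0,0,0,70],[0,0,35,0,70],[0,0,75,0,70],[0,0,115,0,70],[0,0,140,0,70],[25,35,140,0,70],[50,70,140,0,70],[75,90,140,0,70]]'
python3 -m crank '[[0,0,0,0,70],[0,0,0,0,70],[0,0,0,0,70],[0,0,0,0,70],[0,0,0,0,70],[0,0,0,0,70],[0,0,0,0,70],[0,0,0,0,70]]'
sed -i 's/^rows=/rows=/; s/print("dark rows",rows)/print("dark rows",rows); d2=lambda r:P[r,x0+3:x1-2].mean(0)[:2]@d*1000; print("mm marks",[round(d2(r),1) for r in rows],"bub",(P[b].mean(0)[:2]@d*1000).round(1))/' bub.py
python3 bub.py w10
```

```text
time_s: 24.48
tool_pos: [0.4803, -0.0712, 0.1853]
tcp_rot: [-3.137, 0.0, 1.435]
contact_force: [0.1, 0.2, -0.2]
width: 0.0701
finger_force: 0.0
time_s: 25.15
tool_pos: [0.4828, -0.0708, 0.1901]
tcp_rot: [3.139, 0.0, 1.436]
contact_force: [-1.6, -0.6, 6.8]
width: 0.0399
finger_force: 40.4
time_s: 25.82
tool_pos: [0.4834, -0.0649, 0.1889]
tcp_rot: [3.14, -0.0, 1.436]
contact_force: [-1.1, 0.8, 0.7]
width: 0.0604
finger_force: 0.0
time_s: 26.48
tool_pos: [0.5585, 0.0281, 0.3295]
tcp_rot: [3.14, -0.001, 1.437]
contact_force: [0.5, 0.3, 0.1]
width: 0.07
finger_force: 0.0
time_s: 27.15
tool_pos: [0.5579, 0.0244, 0.3283]
tcp_rot: [3.141, 0.0, 1.435]
contact_force: [-0.6, -0.5, 0.1]
width: 0.0699
finger_force: 0.0
27.15 [0.55788997 0.02443586 0.32833782] [3.14131197e+00 9.33062880e-05 1.43518274e+00]
plate slope [-1.44343974e-05  4.00588316e-03  6.44261279e-02] 0.003967895998319695
vial box 301 329 26 210
bubble px [122.09255079 315.25733634] 443 [0.56381851 0.08403932 0.10866303]
dark rows [100, 101, 102, 103, 147, 148, 149, 150, 151]
mm marks [np.float64(169.8), np.float64(169.3), np.float64(168.8), np.float64(168.3), np.float64(145.3), np.float64(144.8), np.float64(144.3), np.float64(143.7), np.float64(143.0)] bub 158.8
heel (array([488.3, -69. ]), 39.7, 33.6, 82.9)
```

The wedge moved about 3 mm, and the bubble is now 1.6 to 2.2 mm from the middle, or about 3 mrad. One more nudge, this time holding before release.

```bash
python3 -m crank '[[-25,-35,0,0,70],[-50,-70,0,0,70],[-75,-90,0,0,70],[-75,-90,-30,0,70],[-75,-90,-70,0,70],[-75,-90,-110,0,70],[-75,-90,-130,0,70],[-75,-90,-140,0,70]]'
python3 -m crank '[[0,0,0,0,70],[0,0,0,0,70],[0,0,0,0,35],[0,0,0,0,35],[0,0,0,0,35],[0,0,0,0,35],[0,0,0,0,35],[0,0,0,0,35]]' 40
python3 -m crank '[[0,1,0,0,35],[0,2,0,0,35],[0,3,0,0,35],[0,3,0,0,35],[0,3,0,0,35],[0,3,0,0,35],[0,3,0,0,35],[0,3,0,0,35]]'
python3 -m crank '[[0,0,0,0,42],[0,0,0,0,46],[0,0,0,0,60],[0,0,0,0,70],[0,0,30,0,70],[0,0,70,0,70],[0,0,110,0,70],[0,0,140,0,70]]'
python3 -m crank '[[25,35,0,0,70],[50,70,0,0,70],[75,90,0,0,70],[75,90,0,0,70],[75,90,0,0,70],[75,90,0,0,70],[75,90,0,0,70],[75,90,0,0,70]]'
cat >> bub.py <<'E'
v,u=np.where(g); c=np.polyfit(v,P[v,u][:,:2]@d*1000,2); r=np.array(rows); lo=r[r<np.mean(r[:-0 or None])].mean(); hi=r[(r>r.mean())&(r<y1-8)].mean(); bb=np.argwhere(b)[:,0]; bc=(np.percentile(bb,2)+np.percentile(bb,98))/2
e=np.polyval(c,[lo,hi,bc]); print("lo/hi/bub rows",lo,hi,bc,"offset mm",e[2]-e[:2].mean(),"mrad",(e[2]-e[:2].mean())/.6)
E
python3 bub.py w11
```

```text
time_s: 28.02
tool_pos: [0.4816, -0.0651, 0.1851]
tcp_rot: [-3.137, -0.0, 1.436]
contact_force: [-0.7, 0.1, 0.3]
width: 0.0701
finger_force: 0.0
time_s: 28.68
tool_pos: [0.4839, -0.0652, 0.1899]
tcp_rot: [3.139, 0.0, 1.436]
contact_force: [-1.4, -0.9, 7.2]
width: 0.0396
finger_force: 40.2
time_s: 29.35
tool_pos: [0.4837, -0.0645, 0.1899]
tcp_rot: [3.138, 0.003, 1.434]
contact_force: [-0.6, -10.0, 6.0]
width: 0.0395
finger_force: 40.0
time_s: 30.02
tool_pos: [0.4832, -0.0617, 0.3313]
tcp_rot: [3.14, -0.0, 1.437]
contact_force: [1.5, -1.0, -1.1]
width: 0.0697
finger_force: 0.0
time_s: 30.68
tool_pos: [0.5575, 0.0267, 0.3282]
tcp_rot: [-3.141, 0.001, 1.434]
contact_force: [-0.1, -0.2, 0.7]
width: 0.0697
finger_force: 0.0
30.6833 [0.55753676 0.02673664 0.328162  ] [-3.14138984e+00  5.38824783e-04  1.43414387e+00]
plate slope [-2.49103337e-05  3.73500303e-03  6.44431215e-02] 0.0036980500134144996
vial box 302 331 31 214
bubble px [126.65914221 316.52370203] 443 [0.56373705 0.08383139 0.10865478]
dark rows [104, 105, 106, 107, 151, 152, 153, 154, 155]
mm marks [np.float64(170.0), np.float64(170.2), np.float64(169.0), np.float64(168.4), np.float64(145.2), np.float64(144.8), np.float64(147.7), np.float64(143.6), np.float64(144.7)] bub 158.6
heel (array([487.6, -68. ]), 39.3, 34.5, 82.5)
lo/hi/bub rows 105.5 153.0 126.92 offset mm 1.500259743447799 mrad 2.500432905746332
```

The arm is compliant: closing the pads presses the wedge down with about 7 N, and the 3 mm command moved it only 0.7 mm. I'll relieve the down-force after gripping, then push until the TCP has really moved about 2.2 mm.

```bash
python3 -m crank '[[-25,-35,0,0,70],[-50,-70,0,0,70],[-75,-90,0,0,70],[-75,-90,-30,0,70],[-75,-90,-70,0,70],[-75,-90,-110,0,70],[-75,-90,-130,0,70],[-75,-90,-138,0,70]]'
python3 -m crank '[[0,0,0,0,70],[0,0,0,0,70],[0,0,0,0,35],[0,0,0,0,35],[0,0,0,0,35],[0,0,0,0,35],[0,0,1,0,35],[0,0,1,0,35]]' 40
python3 -m crank '[[0,1,0,0,35],[0,2,0,0,35],[0,3,0,0,35],[0,3,0,0,35],[0,3,0,0,35],[0,3,0,0,35],[0,3,0,0,35],[0,3,0,0,35]]'
```

```text
time_s: 31.55
tool_pos: [0.4813, -0.0623, 0.187]
tcp_rot: [-3.137, 0.0, 1.435]
contact_force: [-0.6, 0.2, -0.7]
width: 0.0699
finger_force: 0.0
time_s: 32.22
tool_pos: [0.4836, -0.0623, 0.192]
tcp_rot: [3.139, -0.0, 1.435]
contact_force: [3.3, -0.2, -4.3]
width: 0.0395
finger_force: 40.9
time_s: 32.88
tool_pos: [0.4834, -0.061, 0.1919]
tcp_rot: [3.14, 0.002, 1.434]
contact_force: [0.3, -7.6, 3.4]
width: 0.0393
finger_force: 41.7
```

Moved 1.3 mm so far; about 0.9 mm more is needed.

```bash
python3 -m crank '[[0,0,0.5,0,35],[0,0.5,0.5,0,35],[0,1,0.5,0,35],[0,1,0.5,0,35],[0,1,0.5,0,35],[0,1,0.5,0,35],[0,1,0.5,0,35],[0,1,0.5,0,35]]'
```

```text
time_s: 33.55
tool_pos: [0.483, -0.0598, 0.1919]
tcp_rot: [3.141, 0.002, 1.434]
contact_force: [0.0, -6.8, -0.4]
width: 0.0397
finger_force: 41.3
```

```bash
python3 -m crank '[[0,-1.5,0,0,35],[0,-1.5,0,0,42],[0,-1.5,0,0,60],[0,-1.5,0,0,70],[0,-1.5,30,0,70],[0,-1.5,70,0,70],[0,-1.5,110,0,70],[0,-1.5,138,0,70]]'
python3 -m crank '[[25,30,0,0,70],[50,60,0,0,70],[75,85,0,0,70],[75,85,0,0,70],[75,85,0,0,70],[75,85,0,0,70],[75,85,0,0,70],[75,85,0,0,70]]'
python3 bub.py w12
```

```text
time_s: 34.22
tool_pos: [0.4833, -0.0592, 0.3331]
tcp_rot: [3.139, -0.0, 1.437]
contact_force: [0.7, -0.2, 0.3]
width: 0.0702
finger_force: 0.0
time_s: 34.88
tool_pos: [0.5575, 0.0242, 0.3297]
tcp_rot: [-3.141, 0.001, 1.434]
contact_force: [-0.1, -0.0, 0.3]
width: 0.0698
finger_force: 0.0
34.8833 [0.5575471  0.02421045 0.3296739 ] [-3.14142081e+00  6.07490531e-04  1.43418465e+00]
plate slope [-0.00037369  0.00154352  0.06502921] 0.0014795492422955442
vial box 301 330 25 209
bubble px [123.66970387 315.8405467 ] 439 [0.56357073 0.08269762 0.1088255 ]
dark rows [98, 99, 100, 101, 102, 146, 147, 148, 149]
mm marks [np.float64(170.4), np.float64(169.9), np.float64(169.4), np.float64(168.9), np.float64(168.9), np.float64(145.3), np.float64(144.7), np.float64(144.1), np.float64(143.6)] bub 157.5
heel (array([488.1, -66.8]), 39.4, 30.6, 82.1)
lo/hi/bub rows 100.0 147.5 123.88 offset mm 0.1872886199263064 mrad 0.3121476998771774
```

View pics/w12.png

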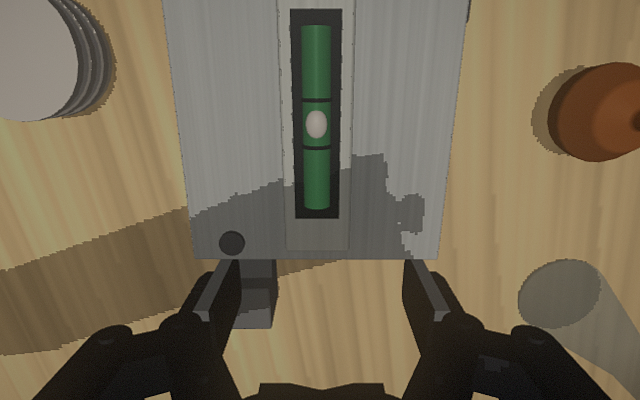

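The bubble at (316,124) sits midway between the marks at rows 100 and 147.5. The wedge heel shows at (255,290) by the foot corner. I'll check once more from directly above, to rule out parallax, then check the bystanders and the wedge.

```bash
python3 -m crank '[[0,-10,10,0,70],[-3,-25,20,0,70],[-3,-25,20,0,70],[-3,-25,20,0,70],[-3,-25,20,0,70],[-3,-25,20,0,70],[-3,-25,20,0,70],[-3,-25,20,0,70]]'
python3 bub.py w13
python3 - <<'E'
from h import *
f=cam("scene")
for th in ["level","wedge","flask","packer","bottle","cauliflower","onion","dishes"]:
    print(th,[np.round(q["centre"],3).tolist() for q in manip.search_frame("scene",th)[:1]])
E
```

```text
time_s: 35.75
tool_pos: [0.555, 0.0008, 0.3493]
tcp_rot: [-3.141, -0.0, 1.437]
contact_force: [-0.4, -0.5, 0.3]
width: 0.07
finger_force: 0.0
35.75 [0.55499737 0.00084405 0.34929715] [-3.14094337e+00 -7.77841574e-05  1.43662878e+00]
plate slope [-0.00039186  0.00164099  0.06504136] 0.0015737160955500288
vial box 302 329 0 161
bubble px [ 76.63476071 315.5138539 ] 397 [0.56352166 0.08247954 0.10862634]
dark rows [52, 53, 54, 55, 99, 100, 101, 102]
mm marks [np.float64(170.1), np.float64(169.6), np.float64(169.1), np.float64(168.2), np.float64(145.1), np.float64(144.6), np.float64(144.0), np.float64(143.4)] bub 157.2
heel (array([485., -66.]), 38.2, 37.5, 83.2)
lo/hi/bub rows 53.5 100.5 76.53999999999999 offset mm 0.503273368911465 mrad 0.8387889481857751
level [[0.577, 0.082, 0.091]]
wedge [[0.503, -0.069, 0.038]]
flask [[0.784, -0.123, 0.049]]
packer [[0.69, -0.296, 0.02]]
bottle [[0.642, -0.425, 0.074]]
cauliflower [[0.707, 0.389, 0.066]]
onion [[0.793, 0.048, 0.043]]
dishes [[0.383, 0.149, 0.044]]
```

```bash
python3 -c "
from workcell import manip
print(manip.hand_in())"
```

```text
the job is handed in; nothing more can be done
None
```

Handed in at about 36 s: the level lies lengthwise on the middle of the platform, the wedge is under the foot, and the bubble measured 0.2–0.5 mm from centre; the bystanders have not moved and the robot is touching nothing.

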